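# Oil a bush bolt and counter-hold its hidden head

### The arm

A 6-joint arm with a two-finger parallel gripper is mounted at the origin on a cart in front of the work surface, level with it; the furniture and walls round the work are solid. World frame = base frame: x ahead of the robot, y to its left, z up, the work surface at z = 0. Lengths are in m, angles in rad, forces in N, time in s.
With the tool pointing down it reaches from about 0.35 to 0.95 m from the base axis. Payload 17.4 kg.
Tool frame: the origin (TCP) lies midway between the tips of the shut fingers; the grasp point (between the pads) lies 19 mm behind it; z points along the fingers, y is the direction in which the jaws open and shut (so a half turn about z gives the same grasp; the last joint's range is limited). The gripper opens to 93 mm and grips with 3 to 60 N. Pads are 15 mm wide; open, the fingers measure 128 mm over their backs; the gripper's body (75 mm by 188 mm) begins 65 mm behind the grasp point.
Start: joints at [-1.247, 0.116, 1.442, -0, 1.584, -0.038], TCP at [0.239, -0.631, 0.19] pointing down, gripper open.
Joint ranges: [-2.83, 2.83], [-0.83, 2.19], [0.07, 2.5], [-1.14, 4.28], [0.01, 3], [-2.97, 2.97]. Speed limits (rad/s): [1.89, 1.89, 2.22, 3.14, 3.14, 3.14].

### API

Orientations are given as a unit quaternion [x, y, z, w].
In Python, from plant import observe, eyes, ticket gives the robot as it stands. The module is installed in compiled form; this text tells all that it offers.
- The arm moves only by the tool send_rows, never from a script. Its argument "commands" is a list of rows, each a list of 3 entries, a list of its own where there are three numbers: the shift along the tool's x, y, z in m, then the turn about the tool's z in rad, then the opening, from 0 (shut) to 1 (fully open). A call has 1 to 12 rows; each row is the pose to reach, as a shift and turn from the pose commanded when the call began, along the tool's axes at that moment; what a row does not reach only later rows make up. A row lasts 1/8 s, in which the tool goes at most 62.5 mm and 10.7 degrees, less where a joint would pass 70% of its speed; a pose out of reach is approached as far as the arm can. A call with a gripper value outside its range is refused whole. The fingers move at their own pace and stop on an object; "newtons" is the grip in N (left out, the last holds). Time passes only in rows, so rows that repeat a pose let the fingers close. It gives the time, the measured TCP pose, the force and the opening at its end, in the units of the state.
- observe(): the state, without advancing time (a new reading comes with each control period).
- eyes.snapshot(name): name is "scene" or "side" or "wrist"; returns a dict with "image" (480x640x3 uint8, red, green, blue), "fov_y" (degrees; the focal length in pixels is half the picture's height over the tangent of half this angle, whatever the lens; pixels are square), "cx", "cy" (the principal point, pixels), "extrinsics" (4x4, takes a point from camera to world coordinates). Camera axes: x right, y down, z forward; pixel columns grow to the right and rows downward; lengths in m; the calibration is good to about 2 mm. The wrist camera is an equidistant fisheye: a pixel r from the principal point sees the ray r / f radians off the axis. A picture is of the moment at which its call begins. There is no depth.
- ticket.hand_in(): hands the job in, once; it reports no verdict.
The state is a dict: "time_s": time; "joints": joint angles; "dq": joint speeds; "joint_efforts": joint torques, N m; "eef_pos": TCP position; "tcp_rot": TCP orientation; "wrist_force": force on the tool from outside, world axes, zero at the start; "wrist_torque": the same for the moment, N m; "gripper_width": finger opening in m.
Only numpy, scipy, OpenCV 4.12 (cv2) and the standard library are available. Lean on these libraries where they do the work, as an engineer would, in place of code of your own. Each camera call takes 0.05 s, during which the arm holds its last target. There are 200 camera calls.

### The job

Give the bolt its shot of release oil: press the red cap of the spray can right down and let it spring back up. Then reach down from above into the narrow gap behind the grey bracket, grasp the hidden hexagonal bolt head, and turn it until the spanner that hangs on the nut in front stands level; keep the head from turning back, and finish while still holding it there (do not let go). Never touch the spanner itself, and leave the other things on the bench where they are.

Things in the scene. Friction and masses are not known exactly. Their poses are not given: they have to be found in the camera images.
- fixture: Light grey base plate (150 x 350 x 8 mm), fixed, with a grey steel U-channel bracket open at top and sides. Origin on the worktop (z = 0) under the bolt axis, at the rear face of the front leg; x along the bolt from nut (robot side) to head (far side), y left, z up. Front leg x -6 to 0, rear leg x 50 to 56 mm (gap 50 mm wide); legs y -35 to 35 mm, tops at z 125 mm; channel floor at z 13 mm.
- bolt_head_centre (a point): Centre of the hexagonal steel bolt head in the gap, hidden by the front leg, on the bolt axis (fixture x 21, y 0, z 105 mm). Head 24 mm across flats, 27.7 mm across corners, 16 mm long (fixture x 13 to 29 mm); a 30 mm rubber collar and washer lie before it, up to x 7 mm. Axes as the fixture's when the spanner is level; two flats then face y (left and right).
- bolt_head (a joint): Turn of bolt, head, nut and spanner together, rad: 0 = spanner level; positive = its free left end sags, all turned by minus this angle about the fixture's x (the head's upper side leans left). In a springy rubber bush; the spanner's weight makes it sag 0.2 to 0.4 at rest, and it sags back when let go. Holding it level takes 0.05 to 0.11 N m. Travel -0.5 to 0.7.
- spanner: Dark steel spanner sitting with 0.01 rad play on the nut in front of the bracket; reaches 150 mm from the bolt axis to the left (+y of the fixture when level), 16 mm high, 52 mm across the ring at the nut, at fixture x -16 to -28 mm. Origin on the bolt axis at fixture x = 0. Not to be touched.
- spray_can: Green 45 mm spray can with white band, fixed upright in a black cup on the right (-y) part of the base plate; its nozzle tube points left at the nut. Origin on the worktop (z = 0), under the can's axis.
- cap_top (a point): Centre of the top of the can's red push cap (27 mm diameter), 125 mm above the worktop when up; moves with the cap.
- cap (a joint): How far the cap is pressed down, m: 0 = up, 0.006 = right down (hard stop). Spring: about 1 N to start, 4 N at the stop.
- wash_bottle: Bystander: white squeeze bottle with red cap and bent spout, 195 mm tall, loose; origin at the centre of its underside.
- flask: Bystander: small conical glass flask, 64 mm across, 105 mm tall, loose; origin at the centre of its underside.
- beaker: Bystander: glass beaker, 70 mm across, 82 mm tall, loose; origin at the centre of its underside.
- tape_roll: Bystander: roll of tan tape lying flat, 98 mm across, 25 mm tall, loose; origin at the centre of its underside.
- brown_bottle: Bystander: brown glass bottle with black cap, 57 mm across, 111 mm tall, loose; origin at the centre of its underside.

How it is judged:
On the way, in this order (a step that is already met when the one before it is completed fails the run):
1. the red cap is pressed right down (at least 4.5 mm) (value of joint cap above 0.0045 m), for 0.1 s.
2. the cap has sprung back up (within 1 mm) (value of joint cap below 0.001 m), for 0.1 s.
3. the bolt head is gripped and the spanner level within 0.09 rad (value of joint bolt_head between -0.09 and 0.09 rad and contact force between the fingers and bolt_head above 5 N and contact force between spanner and anything else below 0.3 N), for 0.3 s.
At the end, for the whole second after the job is handed in: The fingers still grip the bolt head (more than 5 N), bolt and spanner are within 0.09 rad (5 degrees) of level and still (under 0.05 rad/s), nothing touches the spanner, the cap is up within 1 mm, and the five loose bystanders stand within 30 mm of where they were (all of step 3 and value of joint cap below 0.001 m and velocity of joint bolt_head between -0.05 and 0.05 rad/s and distance of each of wash_bottle, flask, beaker, tape_roll, brown_bottle from where it was at the start of the episode below 0.03 m); the arm keeps its last pose, push and grip.
It fails at once if the spanner is touched (more than 1 N) (contact force between spanner and anything else above 1 N).
It fails at once if a loose bystander is moved by more than 30 mm (distance of any of wash_bottle, flask, beaker, tape_roll, brown_bottle from where it was at the start of the episode above 0.03 m).
It also fails if it takes over 38 s, if anything falls off the work surface, if the arm or the gripper's body presses on something with over 40 N, if the wrist force passes 120 N, or if a joint passes its speed limit or range.

## Working session

There is one attempt and no reset: what is moved stays moved. The work goes in short steps, Python scripts to look and compute and a tool call to move; the robot and the scene stay as the last step left them, time stands still between calls to the robot, and variables do not carry over. Pictures are saved under pics/ and viewed, about 8 in all and at most 12, crops included, and the job is handed in when it is done.

Besides the shell and the picture viewer there is one more tool, called after "Call:" as name(argument=value, ...) on one line, values as JSON. send_rows: Moves the arm, as the interface text tells. Its arguments: {"type":"object","properties":{"commands":{"type":"array"},"newtons":{"type":"number"}},"required":["commands"]}

```bash
mkdir -p pics; cat > h.py <<'E'
import numpy as np, cv2
from plant import observe, eyes, ticket
def snap(n,f=None):
    s=eyes.snapshot(n)
    if f: cv2.imwrite(f,s["image"][:,:,::-1])
    return s
def ray(s,u,v):
    h=s["image"].shape[0]; f=h/2/np.tan(np.radians(s["fov_y"])/2)
    E=np.array(s["extrinsics"]); return E[:3,3],E[:3,:3]@np.array([(u-s["cx"])/f,(v-s["cy"])/f,1])
def onz(s,u,v,z):
    o,d=ray(s,u,v); return o+d*(z-o[2])/d[2]
def proj(s,p):
    h=s["image"].shape[0]; f=h/2/np.tan(np.radians(s["fov_y"])/2)
    E=np.array(s["extrinsics"]); c=E[:3,:3].T@(np.array(p)-E[:3,3]); return f*c[0]/c[2]+s["cx"],f*c[1]/c[2]+s["cy"]
def tri(a,b):
    A=[];B=[]
    M=np.zeros((3,3));q=np.zeros(3)
    for o,d in (a,b):
        d=d/np.linalg.norm(d);P=np.eye(3)-np.outer(d,d);M+=P;q+=P@o
    x=np.linalg.solve(M,q);return x,[np.linalg.norm(np.cross(x-o,d/np.linalg.norm(d))) for o,d in (a,b)]
E
python3 - <<'E'
from h import *
import pickle
D={}
for n in("scene","side"):
    D[n]=snap(n,f"pics/{n}1.png"); print(n,D[n]["fov_y"],D[n]["cx"],D[n]["cy"],np.round(D[n]["extrinsics"],3).tolist())
pickle.dump(D,open("d.pkl","wb"))
print(observe())
E
```

```text
scene 43.557632463762424 321.47592967087985 244.3342430225815 [[-0.692, -0.553, 0.463, -0.283], [-0.722, 0.529, -0.447, 0.752], [0.003, -0.644, -0.765, 1.539], [0.0, 0.0, 0.0, 1.0]]
side 44.59879174361616 318.7595324463026 242.7522180295748 [[0.99, -0.105, 0.09, 0.425], [-0.137, -0.663, 0.736, -1.27], [-0.018, -0.741, -0.671, 1.195], [0.0, 0.0, 0.0, 1.0]]
{'time_s': 0.1, 'joints': array([-1.24676546e+00,  1.16445855e-01,  1.44217035e+00,  1.13595477e-05,
        1.58401393e+00, -3.77859381e-02]), 'dq': array([-0.00057632, -0.0009232 , -0.00152642, -0.00149195, -0.00034396,
       -0.0001068 ]), 'joint_efforts': array([-1.12835685e-03, -7.22895098e+01, -6.23868012e+01,  7.80814514e-02,
        2.27565371e-02, -9.66558127e-05]), 'eef_pos': array([ 0.23887075, -0.63110004,  0.1895912 ]), 'tcp_rot': array([ 9.83680511e-01,  1.79923273e-01, -6.83685541e-05, -5.14243837e-04]), 'wrist_force': array([-0.71831029,  1.26073864,  0.03364446]), 'wrist_torque': array([ 0.0002103 , -0.00218823,  0.03708591]), 'gripper_width': 0.09310965555789512}
```

View pics/scene1.png

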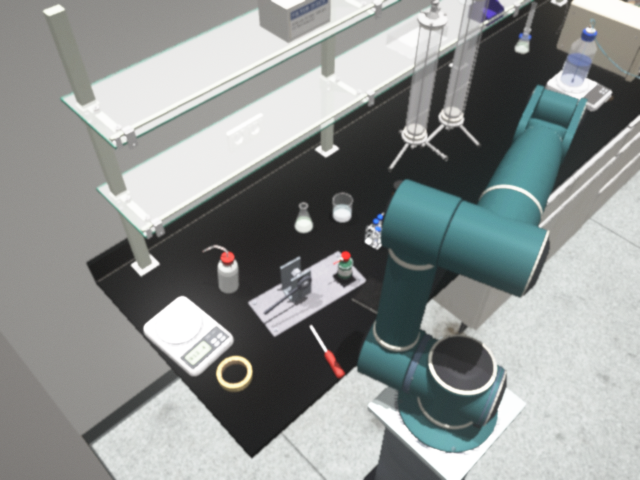

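View pics/side1.png

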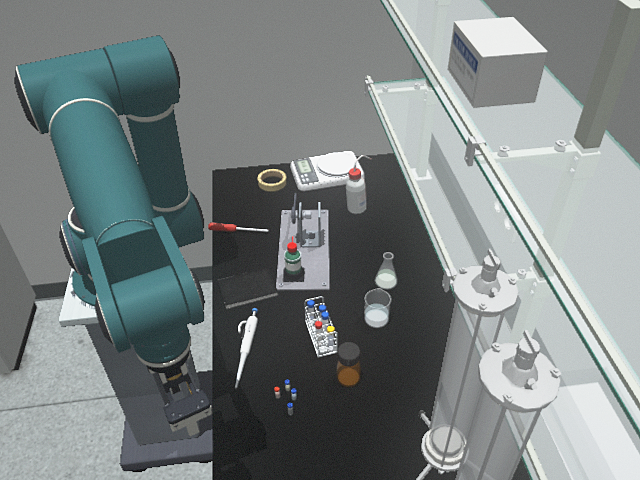

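Scene view: plate roughly (250,303)–(365,285), red cap near (346,257). Side view: plate (281,210)–(329,288), cap near (292,247). Next I'll measure both and enlarge.

```bash
python3 - <<'E'
from h import *
import pickle
D=pickle.load(open("d.pkl","rb"))
caps={}
for n,(x0,y0,x1,y1) in {"scene":(330,240,362,275),"side":(280,235,305,258)}.items():
    im=D[n]["image"][y0:y1,x0:x1].astype(int)
    m=((im[...,0]>110)&(im[...,0]>2*im[...,1])&(im[...,0]>2*im[...,2]))
    ys,xs=np.nonzero(m); caps[n]=(xs.mean()+x0,ys.mean()+y0); print(n,caps[n],xs.min()+x0,xs.max()+x0,ys.min()+y0,ys.max()+y0,m.sum())
print("cap tri",tri(*[ray(D[n],*caps[n]) for n in caps]))
for n in caps: print(onz(D[n],*caps[n],.118))
C={"scene":[(250,303),(273,331),(365,285),(338,254)],"side":[(281,210),(327,209),(329,288),(277,287)]}
for n in C: print(n,[np.round(onz(D[n],*c,.008)[:2],3).tolist() for c in C[n]])
a=cv2.resize(D["scene"]["image"][235:340,240:375],None,fx=4,fy=4,interpolation=3)
b=cv2.resize(D["side"]["image"][185:295,265:340],None,fx=4,fy=4,interpolation=3)
h=max(a.shape[0],b.shape[0]);o=np.zeros((h,a.shape[1]+b.shape[1],3),np.uint8);o[:a.shape[0],:a.shape[1]]=a;o[:b.shape[0],a.shape[1]:]=b
cv2.imwrite("pics/z1.png",o[:,:,::-1]);print(o.shape)
E
```

```text
scene (np.float64(345.7014925373134), np.float64(255.11940298507463)) 342 350 251 260 67
side (np.float64(291.65), np.float64(246.125)) 287 296 237 251 80
cap tri (array([ 0.49314545, -0.09844736,  0.12407081]), [np.float64(0.0008043989672746874), np.float64(0.0008043989672745848)])
[ 0.49559162 -0.10213894  0.118     ]
[ 0.49427885 -0.09129321  0.118     ]
scene [[0.626, 0.18], [0.501, 0.194], [0.428, -0.126], [0.577, -0.153]]
side [[0.485, 0.206], [0.632, 0.188], [0.586, -0.159], [0.443, -0.133]]
(440, 840, 3)
```

View pics/z1.png

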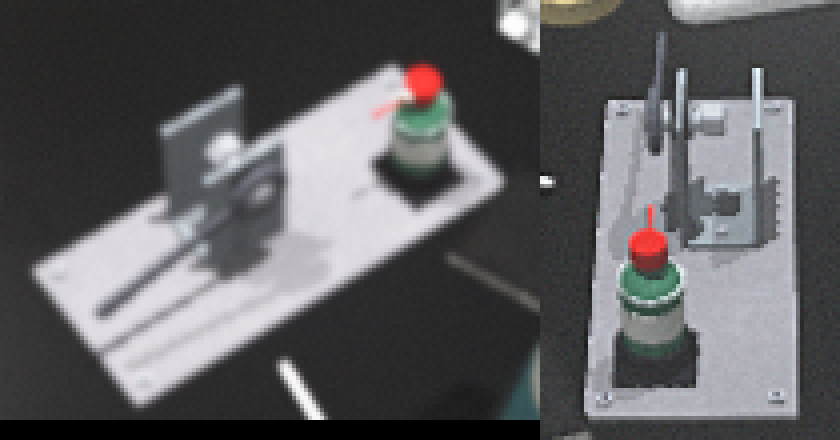

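The crops show the spanner sagging left and the bolt head between the legs, at side crop (710,120). I'll compute the bracket, head and bottle positions.

```bash
python3 - <<'E'
from h import *
import pickle
from scipy.spatial.transform import Rotation as R
D=pickle.load(open("d.pkl","rb"));S=D["scene"];T=D["side"]
r=lambda p:np.round(p,3).tolist()
print("cap",r(tri(ray(S,346,255.5),ray(T,292,247.5))[0]))
k=lambda x,y:(265+(x-540)/4,185+y/4); q=lambda x,y:(240+x/4,235+y/4)
for nm,p in dict(Ff=(682,70),Fn=(682,128),Rf=(757,70),Rn=(757,128)).items(): print(nm,r(onz(T,*k(*p),.125)))
print("head",r(onz(T,*k(712,120),.105)))
for nm,p in dict(Rf=(163,132),Rn=(240,90),Ff=(207,182),Fn=(283,146)).items(): print("sc",nm,r(onz(S,*q(*p),.125)))
print("spanner end",r(tri(ray(S,*q(105,312)),ray(T,*k(661,35)))[0]),tri(ray(S,*q(105,312)),ray(T,*k(661,35)))[1])
print("ring",r(onz(S,*q(262,190),.105)))
print("bottle base",r(onz(T,355,208,0)),"top",r(tri(ray(S,228,258),ray(T,355,173))[0]))
o=observe();print(R.from_quat(o["tcp_rot"]).as_matrix().round(3).tolist())
E
```

```text
cap [0.494, -0.1, 0.12]
Ff [0.539, 0.087, 0.125]
Fn [0.532, 0.02, 0.125]
Rf [0.594, 0.078, 0.125]
Rn [0.585, 0.012, 0.125]
head [0.556, 0.05, 0.105]
sc Rf [0.591, 0.077, 0.125]
sc Rn [0.581, 0.008, 0.125]
sc Ff [0.534, 0.084, 0.125]
sc Fn [0.519, 0.021, 0.125]
spanner end [0.53, 0.193, 0.076] [np.float64(0.0035942197865374936), np.float64(0.0035942197865375313)]
ring [0.512, 0.05, 0.105]
bottle base [0.724, 0.188, 0.0] top [0.717, 0.176, 0.147]
[[0.935, 0.354, -0.0], [0.354, -0.935, 0.001], [0.0, -0.001, -1.0]]
```

Legs, head and plate agree between the two views: head about (0.557, 0.049), yaw about -0.13, cap about (0.494, -0.100). Moving over the cap with the fingers shutting.

Call:
send_rows(commands=[[[0.043, -0.041, 0], 0.05, 0], [[0.085, -0.081, 0], 0.1, 0], [[0.128, -0.122, 0], 0.15, 0], [[0.171, -0.162, 0], 0.2, 0], [[0.213, -0.203, 0], 0.25, 0], [[0.256, -0.244, 0], 0.3, 0], [[0.299, -0.284, 0], 0.35, 0], [[0.341, -0.325, 0], 0.4, 0], [[0.384, -0.366, 0], 0.45, 0], [[0.426, -0.406, 0], 0.49, 0], [[0.426, -0.406, 0], 0.49, 0], [[0.426, -0.406, 0], 0.49, 0]], newtons=20)

```text
time_s: 1.6
eef_pos: [0.4934, -0.101, 0.19]
tcp_rot: [0.998, -0.064, -0.0, 0.0]
wrist_force: [0.5, -0.7, 0.1]
gripper_width: 0.0004
```

```bash
python3 - <<'E'
from h import *
s=snap("wrist","pics/w1.png");print(s["fov_y"],s["cx"],s["cy"],np.round(s["extrinsics"],3).tolist())
o=observe();print(o["eef_pos"],o["tcp_rot"],o["wrist_force"],o["gripper_width"],o["time_s"])
import pickle;pickle.dump(s,open("w1.pkl","wb"))
E
```

```text
65.70646984690485 318.498117229981 237.97847269071715 [[-0.127, -0.953, -0.277, 0.571], [-0.992, 0.122, 0.035, -0.11], [0.0, 0.279, -0.96, 0.385], [0.0, 0.0, 0.0, 1.0]]
[ 0.49328316 -0.10148689  0.19003938] [ 9.97938906e-01 -6.41707360e-02 -2.16952829e-04  9.26789207e-05] [-0.31453548 -0.60995627 -0.10684122] 0.0003988874929812792 1.65
```

View pics/w1.png

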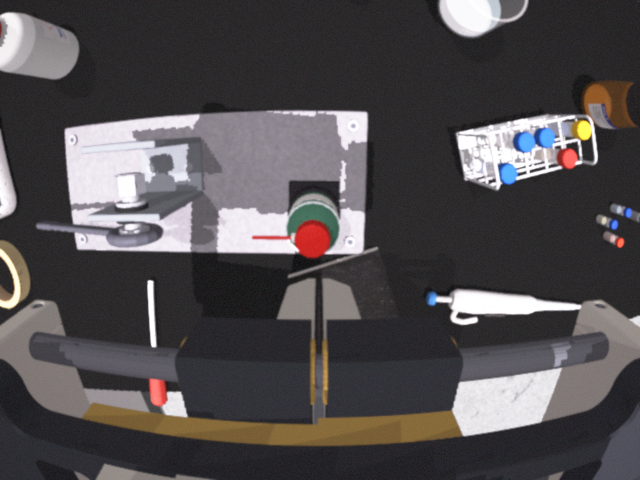

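Wrist view: cap top at (313,239), head at (130,190), spanner at (95,230), plate corners (67,129), (365,112), (366,252), (78,250).

```bash
cat >> h.py <<'E'
def wray(s,u,v):
    h=s["image"].shape[0]; f=h/2/np.tan(np.radians(s["fov_y"])/2)
    E=np.array(s["extrinsics"]); dx,dy=u-s["cx"],v-s["cy"]; r=np.hypot(dx,dy)+1e-9; t=r/f
    return E[:3,3],E[:3,:3]@np.array([dx/r*np.sin(t),dy/r*np.sin(t),np.cos(t)])
def wonz(s,u,v,z):
    o,d=wray(s,u,v); return (o+d*(z-o[2])/d[2]).round(4).tolist()
E
python3 - <<'E'
from h import *
import pickle
s=pickle.load(open("w1.pkl","rb"));im=s["image"][215:262,285:340].astype(int)
m=((im[...,0]>100)&(im[...,0]>2.2*im[...,1])&(im[...,0]>2.2*im[...,2])).astype(np.uint8)
m=cv2.morphologyEx(m,cv2.MORPH_OPEN,np.ones((7,7),np.uint8))
c=max(cv2.findContours(m,0,2)[0],key=cv2.contourArea);(u,v),r=cv2.minEnclosingCircle(c);print(u+285,v+215,r,cv2.boundingRect(c))
u+=285;v+=215
print("cap top",wonz(s,u,v,.123),"left/right",wonz(s,u-r,v,.123),wonz(s,u+r,v,.123))
for p in [(67,129),(365,112),(366,252),(78,250)]: print(wonz(s,*p,.008))
print("head",wonz(s,130,188,.115))
a=cv2.resize(s["image"][120:270,20:220],None,fx=4,fy=4,interpolation=3);cv2.imwrite("pics/z2.png",a[:,:,::-1])
E
```

```text
312.0 238.94285774230957 18.736705780029297 (10, 6, 35, 37)
cap top [0.4949, -0.0958, 0.123] left/right [0.4966, -0.0821, 0.123] [0.4931, -0.1094, 0.123]
[0.6319, 0.1804, 0.008]
[0.5863, -0.1593, 0.008]
[0.4398, -0.1451, 0.008]
[0.4844, 0.2032, 0.008]
head [0.5531, 0.044, 0.115]
```

View pics/z2.png

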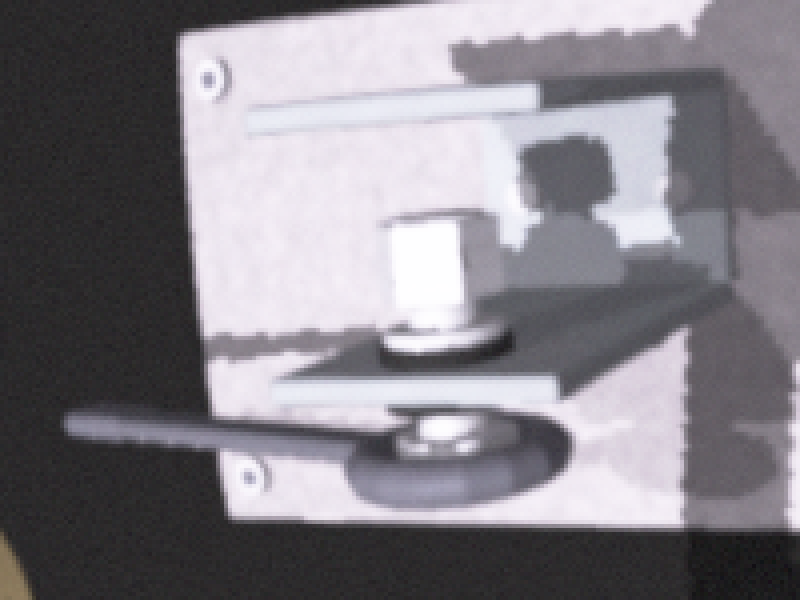

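Call:
send_rows(commands=[[[0.0005, -0.0045, 0.03], 0, 0], [[0.0005, -0.0045, 0.055], 0, 0], [[0.0005, -0.0045, 0.062], 0, 0], [[0.0005, -0.0045, 0.067], 0, 0], [[0.0005, -0.0045, 0.07], 0, 0], [[0.0005, -0.0045, 0.071], 0, 0], [[0.0005, -0.0045, 0.071], 0, 0]])

```text
time_s: 2.52
eef_pos: [0.4948, -0.0965, 0.1196]
tcp_rot: [0.998, -0.064, 0.0, 0.0]
wrist_force: [-0.7, -0.2, 0.2]
gripper_width: 0.0005
```

```bash
python3 - <<'E'
from h import *
import pickle
o=observe();print(o["eef_pos"],o["wrist_force"])
s=pickle.load(open("w1.pkl","rb"))
k=lambda x,y:(20+x/4,120+y/4)
for n,p,z in [("Fl",(272,390),.125),("Fr",(558,385),.125),("Rl",(246,120),.125),("Rr",(722,82),.125),("headC",(444,265),.117),("headL",(388,265),.112),("headR",(500,265),.112),("headfar",(440,215),.115),("headnear",(440,310),.115),("spTip",(66,425),.08)]: print(n,wonz(s,*k(*p),z))
E
```

```text
[ 0.49483661 -0.09645167  0.11959428] [-0.65052038 -0.20798991  0.21523292]
Fl [0.5371, 0.0857, 0.125]
Fr [0.5281, 0.0176, 0.125]
Rl [0.5924, 0.0783, 0.125]
Rr [0.5782, -0.0261, 0.125]
headC [0.5544, 0.0416, 0.117]
headL [0.5565, 0.058, 0.112]
headR [0.5519, 0.0315, 0.112]
headfar [0.5643, 0.0415, 0.115]
headnear [0.5455, 0.0459, 0.115]
spTip [0.5331, 0.1947, 0.08]
```

Call:
send_rows(commands=[[[0, 0, 0.001], 0, 0], [[0, 0, 0.002], 0, 0], [[0, 0, 0.002], 0, 0]])

```text
time_s: 2.9
eef_pos: [0.4947, -0.0963, 0.1172]
tcp_rot: [0.998, -0.064, -0.0, -0.0]
wrist_force: [0.1, 0.3, -1.2]
gripper_width: 0.0006
```

```bash
python3 - <<'E'
from h import *
o=observe();print(o["eef_pos"],o["wrist_force"],o["wrist_torque"])
s=snap("wrist");a=cv2.resize(s["image"][180:330,240:400],None,fx=3,fy=3,interpolation=3);b=cv2.resize(snap("side")["image"][195:295,265:345],None,fx=4.5,fy=4.5,interpolation=3)[:450]
cv2.imwrite("pics/z3.png",np.hstack([a,b])[:,:,::-1])
E
```

```text
[ 0.49466775 -0.09634867  0.11715137] [ 0.06789326  0.25999554 -1.19723586] [ 0.02333052 -0.03423208 -0.01751189]
```

View pics/z3.png

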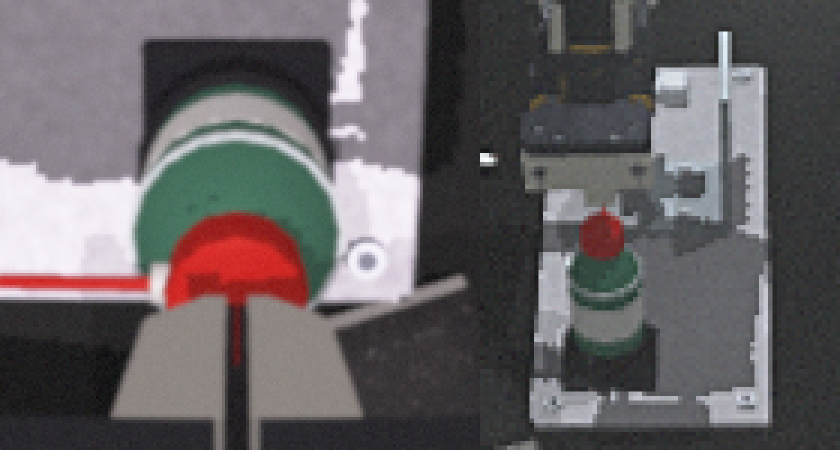

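Cap appears under the finger tips with no clear force yet; I'll continue in small steps.

Call:
send_rows(commands=[[[0, 0, 0.001], 0, 0], [[0, 0, 0.002], 0, 0]])

```text
time_s: 3.25
eef_pos: [0.4947, -0.0964, 0.1152]
tcp_rot: [0.998, -0.064, -0.0, -0.0]
wrist_force: [-0.3, 0.7, 0.7]
gripper_width: 0.0007
```

```bash
python3 - <<'E'
from h import *
o=observe();print(o["eef_pos"],o["wrist_force"],o["wrist_torque"])
s=snap("wrist")
def wproj(s,p):
    E=np.array(s["extrinsics"]);c=E[:3,:3].T@(np.array(p)-E[:3,3]);f=240/np.tan(np.radians(s["fov_y"])/2);t=np.arctan2(np.hypot(c[0],c[1]),c[2]);n=c[:2]/np.hypot(c[0],c[1]);return (f*t*n+[s["cx"],s["cy"]]).round(1)
print("tcp px",wproj(s,o["eef_pos"]),[wproj(s,(.495,-.097,z)) for z in(.125,.119)], wproj(s,(.495+.0134,-.098,.119)),wproj(s,(.4945,-.0965,.125)+np.array([.0135,0,0])))
im=s["image"][230:300,290:350].astype(int)
m=((im[...,0]>100)&(im[...,0]>2.2*im[...,1])&(im[...,0]>2.2*im[...,2]))
ys,xs=np.nonzero(m);print(xs.min()+290,xs.max()+290,ys.min()+230,ys.max()+230)
E
```

```text
[ 0.49468111 -0.09639646  0.11516471] [-0.30678574  0.69760368  0.74506723] [ 0.03609339  0.04459659 -0.03761673]
tcp px [319.5 273.7] [array([320.6, 279.7]), array([320.5, 275.6])] [319.3 252.6] [316.6 257.3]
295 342 252 282
```

Call:
send_rows(commands=[[[0, 0, 0.001], 0, 0], [[0, 0, 0.002], 0, 0], [[0, 0, 0.003], 0, 0]])

```text
time_s: 3.68
eef_pos: [0.4947, -0.0964, 0.1122]
tcp_rot: [0.998, -0.064, -0.0, -0.0]
wrist_force: [0.3, 0.6, 0.6]
gripper_width: 0.0003
```

```bash
python3 - <<'E'
from h import *
import pickle
o=observe();print(o["eef_pos"],o["wrist_force"],o["wrist_torque"])
D=pickle.load(open("d.pkl","rb"))
def cap(s):
    im=s["image"][235:262,280:305].astype(int)
    m=((im[...,0]>70)&(im[...,0]>2*im[...,1])&(im[...,0]>2*im[...,2]))
    print(m.sum(1).tolist())
cap(D["side"]);t=snap("side");cap(t)
print([proj(t,(.4945,-.097,z)) for z in(.125,.119,.11)])
a=cv2.resize(t["image"][200:275,255:340],None,fx=8,fy=8,interpolation=3)
cv2.imwrite("pics/z4.png",a[:,:,::-1])
E
```

```text
[ 0.49470414 -0.0963816   0.11215325] [0.26271615 0.57259595 0.57538743] [ 0.06485636  0.03405269 -0.0121192 ]
[0, 0, 1, 1, 1, 1, 1, 3, 7, 8, 10, 10, 9, 9, 9, 7, 6, 0, 0, 0, 0, 0, 0, 0, 0, 0, 0]
[0, 0, 0, 0, 0, 0, 0, 0, 4, 7, 8, 9, 9, 9, 9, 8, 6, 0, 0, 0, 0, 0, 0, 0, 0, 0, 0]
[(np.float64(291.8211468210432), np.float64(245.61735196816076)), (np.float64(291.9285898086886), np.float64(247.2456118026825)), (np.float64(292.088738723566), np.float64(249.67261100804345))]
```

View pics/z4.png

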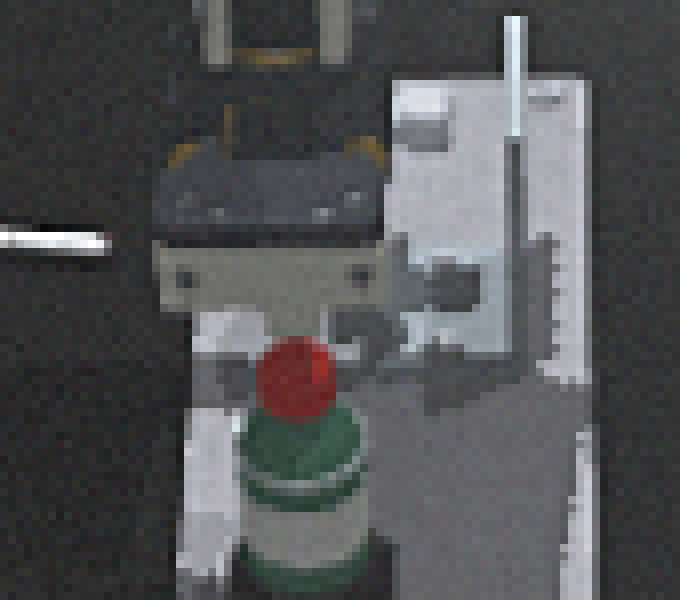

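The full red disc is in front of the finger here. The wrist view has the finger centred over the cap, so the real tips look higher than the nominal TCP. I'll keep descending and watch the force.

Call:
send_rows(commands=[[[0, 0, 0.0015], 0, 0], [[0, 0, 0.003], 0, 0], [[0, 0, 0.004], 0, 0]])

```text
time_s: 4.1
eef_pos: [0.4947, -0.0964, 0.1081]
tcp_rot: [0.998, -0.064, -0.0, -0.0]
wrist_force: [0.3, -0.7, -0.6]
gripper_width: 0.0003
```

Call:
send_rows(commands=[[[0, 0, 0.0015], 0, 0], [[0, 0, 0.003], 0, 0], [[0, 0, 0.004], 0, 0]])

```text
time_s: 4.47
eef_pos: [0.4947, -0.0964, 0.1041]
tcp_rot: [0.998, -0.064, -0.0, -0.0]
wrist_force: [0.4, 1.3, 0.3]
gripper_width: 0.0005
```

```bash
cat >> h.py <<'E'
def force(n=5):
    F=[]
    for i in range(n): eyes.snapshot("side"); o=observe(); F.append(np.r_[o["wrist_force"],o["wrist_torque"]])
    print(o["eef_pos"].round(4),np.mean(F,0).round(3),np.std(F,0).round(2)[:3],o["gripper_width"],o["time_s"])
E
python3 - <<'E'
from h import *
force()
def cap(s):
    im=s["image"][235:262,280:305].astype(int)
    m=((im[...,0]>70)&(im[...,0]>2*im[...,1])&(im[...,0]>2*im[...,2]))
    print(m.sum(1).tolist())
cap(snap("side"))
E
```

```text
[ 0.4947 -0.0964  0.1043] [-0.058 -0.079  0.074  0.046  0.004  0.   ] [0.2  0.44 0.52] 0.00011517534442331183 4.725
[0, 0, 0, 0, 0, 0, 0, 0, 0, 1, 9, 9, 9, 9, 9, 8, 6, 0, 0, 0, 0, 0, 0, 0, 0, 0, 0]
```

Call:
send_rows(commands=[[[0, 0, 0.0015], 0, 0], [[0, 0, 0.003], 0, 0], [[0, 0, 0.004], 0, 0]])

```text
time_s: 5.15
eef_pos: [0.4947, -0.0964, 0.1001]
tcp_rot: [0.998, -0.064, -0.0, -0.0]
wrist_force: [0.6, 0.1, -0.7]
gripper_width: 0.0008
```

Call:
send_rows(commands=[[[0, 0, 0.0015], 0, 0], [[0, 0, 0.003], 0, 0], [[0, 0, 0.004], 0, 0]])

```text
time_s: 5.52
eef_pos: [0.4947, -0.0964, 0.0962]
tcp_rot: [0.998, -0.064, -0.0, -0.0]
wrist_force: [-0.7, 0.4, 1.0]
gripper_width: 0.0006
```

```bash
python3 - <<'E'
from h import *
force()
t=snap("side");im=t["image"][235:262,280:305].astype(int)
m=((im[...,0]>70)&(im[...,0]>2*im[...,1])&(im[...,0]>2*im[...,2]))
print(m.sum(1).tolist())
w=snap("wrist")
a=cv2.resize(t["image"][205:275,255:335],None,fx=5,fy=5,interpolation=3);b=cv2.resize(w["image"][230:300,275:355],None,fx=5,fy=5,interpolation=3)
cv2.imwrite("pics/z5.png",np.hstack([a,b])[:,:,::-1])
E
```

```text
[ 0.4947 -0.0964  0.0963] [-0.34   0.076  1.142  0.058  0.124  0.   ] [0.31 0.44 0.49] 0.0008355549442394135 5.775
[0, 0, 0, 0, 0, 0, 0, 0, 0, 0, 0, 4, 9, 9, 9, 8, 6, 0, 0, 0, 0, 0, 0, 0, 0, 0, 0]
```

View pics/z5.png

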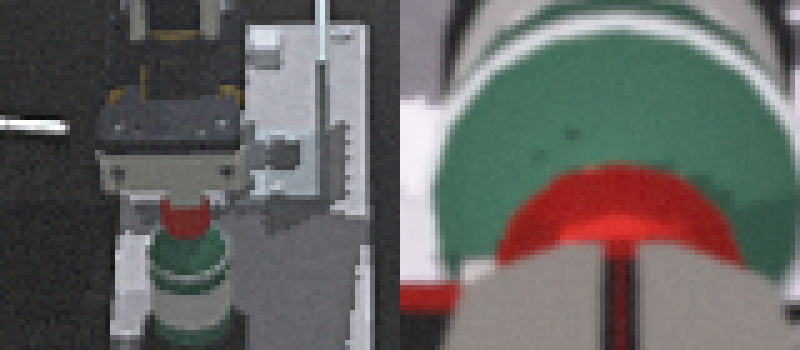

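Contact begins at TCP z≈0.0965, with 1.1 N rising and the fingers over the cap in both views. Pressing on.

Call:
send_rows(commands=[[[0, 0, 0.002], 0, 0], [[0, 0, 0.004], 0, 0], [[0, 0, 0.005], 0, 0], [[0, 0, 0.005], 0, 0]])

```text
time_s: 6.38
eef_pos: [0.4948, -0.0964, 0.0913]
tcp_rot: [0.998, -0.064, 0.0, 0.0]
wrist_force: [-0.5, 0.2, 4.1]
gripper_width: -0.0002
```

```bash
python3 -c "
from h import *
force(4)"
```

```text
[ 0.4948 -0.0964  0.0914] [-0.124 -0.121  3.256  0.028  0.032  0.005] [0.15 0.36 0.25] 0.00036000795237918856 6.575
```

Call:
send_rows(commands=[[[0, 0, 0.001], 0, 0], [[0, 0, 0.002], 0, 0], [[0, 0, 0.002], 0, 0]])

```text
time_s: 6.95
eef_pos: [0.4949, -0.0965, 0.0905]
tcp_rot: [0.998, -0.064, 0.0, 0.0]
wrist_force: [-5.3, 2.5, 16.7]
gripper_width: 0.0003
```

```bash
python3 -c "
from h import *
force(3)"
```

```text
[ 0.4949 -0.0965  0.0906] [-6.045  1.301 16.606  0.337  1.143 -0.022] [0.42 0.2  0.09] 0.0006397293676885761 7.1
```

Hard stop reached: 16.6 N at z 0.0905, so the cap is fully down. This puts the tips about 28 mm above the reported TCP. Releasing, then moving above the head with the jaws half open.

Call:
send_rows(commands=[[[0, 0, -0.02], 0, 0], [[0, 0, -0.06], 0, 0], [[0, 0, -0.1], 0, 0], [[0.012, -0.045, -0.1], 0, 0.55], [[0.024, -0.09, -0.1], 0, 0.55], [[0.036, -0.13, -0.1], 0, 0.55], [[0.042, -0.151, -0.1], 0, 0.55], [[0.042, -0.151, -0.1], 0, 0.55], [[0.042, -0.151, -0.1], 0, 0.55]])

```text
time_s: 8.22
eef_pos: [0.5554, 0.0471, 0.1893]
tcp_rot: [0.998, -0.064, -0.0, 0.0]
wrist_force: [-0.2, 0.3, 0.7]
gripper_width: 0.0503
```

```bash
python3 - <<'E'
from h import *
force(3)
t=snap("side",);w=snap("wrist")
import pickle;pickle.dump((t,w),open("w2.pkl","wb"))
im=t["image"][235:262,280:305].astype(int)
m=((im[...,0]>70)&(im[...,0]>2*im[...,1])&(im[...,0]>2*im[...,2]));print(m.sum(1).tolist())
a=cv2.resize(t["image"][100:300,250:390],None,fx=2.5,fy=2.5,interpolation=3);b=w["image"][90:440,95:535][:, :]
b=cv2.resize(b,None,fx=500/350*.7,fy=500/350*.7,interpolation=3)
o=np.zeros((500,a.shape[1]+b.shape[1],3),np.uint8);o[:500,:a.shape[1]]=a[:500];o[:b.shape[0],a.shape[1]:]=b
cv2.imwrite("pics/z6.png",o[:,:,::-1]);print(o.shape)
E
```

```text
[0.5555 0.047  0.1895] [-0.077 -0.117  0.055  0.045  0.042 -0.016] [0.21 0.46 0.14] 0.05090266226908359 8.375
[0, 0, 1, 1, 1, 1, 1, 4, 8, 10, 10, 10, 10, 10, 9, 8, 6, 0, 0, 0, 0, 0, 0, 0, 0, 0, 0]
(500, 790, 3)
```

View pics/z6.png

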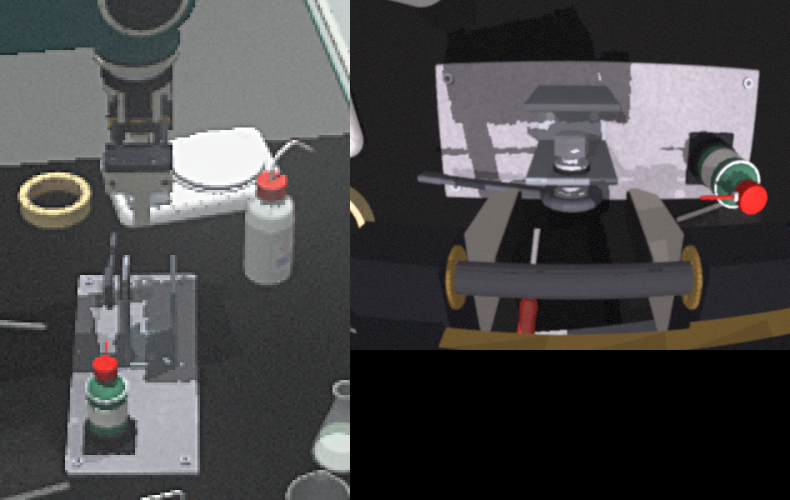

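```bash
python3 - <<'E'
from h import *
import pickle
t,w=pickle.load(open("w2.pkl","rb"))
for z in (.19,.205,.218): print(z,[np.round(proj(t,(.5555+dx,.047+dy,z)),1).tolist() for dx,dy in((0,0),(0,-.025),(-.007,-.025),(.007,-.025))])
a=cv2.resize(w["image"][170:320,220:420],None,fx=4,fy=4,interpolation=3);cv2.imwrite("pics/z7.png",a[:,:,::-1])
E
```

```text
0.19 [[306.9, 192.4], [308.0, 197.8], [305.5, 198.1], [310.5, 197.6]]
0.205 [[306.7, 188.2], [307.8, 193.5], [305.3, 193.8], [310.3, 193.3]]
0.218 [[306.6, 184.4], [307.7, 189.8], [305.2, 190.0], [310.2, 189.5]]
```

View pics/z7.png

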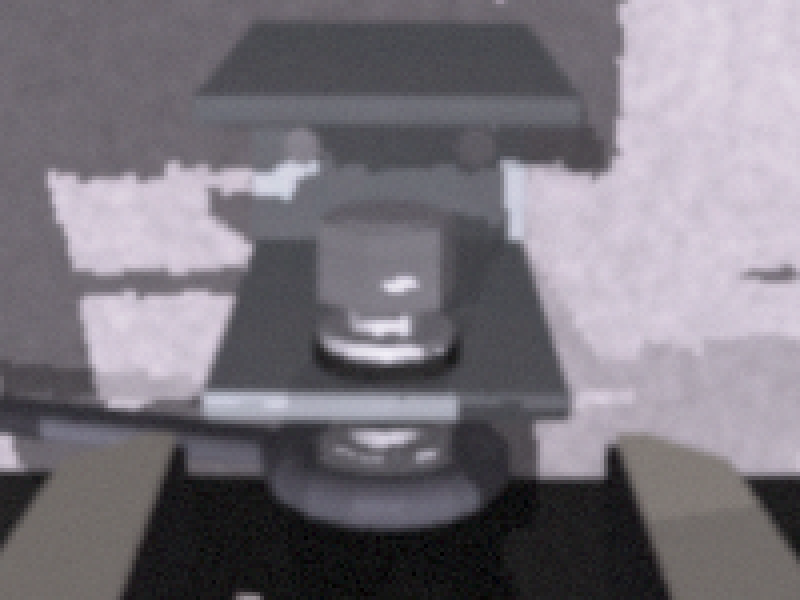

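Tips confirmed at about TCP + 28 mm: the side view has the near tip at row 189, against 189.8 predicted. In the wrist crop, the front leg top runs (203,403)–(570,400), the rear (197,105)–(580,105), and the head u spans 318–445.

```bash
python3 - <<'E'
from h import *
import pickle
t,w=pickle.load(open("w2.pkl","rb"))
k=lambda x,y:(220+x/4,170+y/4)
P={n:np.array(wonz(w,*k(*p),z)) for n,p,z in [("Fl",(203,403),.125),("Fr",(570,400),.125),("Rl",(197,108),.125),("Rr",(580,108),.125),("Hfar",(380,220),.116),("Hnear",(380,312),.116),("Hl",(318,265),.112),("Hr",(455,265),.112)]}
for n in P: print(n,P[n])
F=(P["Fl"]+P["Fr"])/2;Rr=(P["Rl"]+P["Rr"])/2
print("mid",F,Rr,"gap",Rr-F)
y=-.131;ex=np.array([np.cos(y),np.sin(y),0]);ey=np.array([-np.sin(y),np.cos(y),0])
h=(F+24*.001*ex+Rr-32*.001*ex)/2;o=observe();d=h-o["eef_pos"]
print("head est",h,"fixture dx,dy",d@ex,d@ey)
for n in P: print(n,((P[n]-h)@ex).round(4)+.021,((P[n]-h)@ey).round(4))
E
```

```text
Fl [0.537  0.0863 0.125 ]
Fr [0.5288 0.0179 0.125 ]
Rl [0.5925 0.0783 0.125 ]
Rr [0.5837 0.0107 0.125 ]
Hfar [0.5656 0.049  0.116 ]
Hnear [0.5478 0.0514 0.116 ]
Hl [0.5573 0.0621 0.112 ]
Hr [0.554  0.0362 0.112 ]
mid [0.5329 0.0521 0.125 ] [0.5881 0.0445 0.125 ] gap [ 0.0552 -0.0076  0.    ]
head est [0.55653427 0.0488225  0.125     ] fixture dx,dy 0.0007937077579182146 0.0016508254554809714
Fl -0.0032999999999999974 0.0346
Fr -0.0024999999999999988 -0.0343
Rl 0.0528 0.0339
Rr 0.0529 -0.0342
Hfar 0.03 0.0014
Hnear 0.012000000000000002 0.0014
Hl 0.02 0.0133
Hr 0.0201 -0.0128
```

Gap (55.7 mm centre to centre) and leg widths match the drawing, so I'm descending to straddle the head.

Call:
send_rows(commands=[[[0.001, -0.0015, 0.03], 0, 0.55], [[0.001, -0.0015, 0.06], 0, 0.55], [[0.001, -0.0015, 0.08], 0, 0.55], [[0.001, -0.0015, 0.1], 0, 0.55], [[0.001, -0.0015, 0.115], 0, 0.55], [[0.001, -0.0015, 0.125], 0, 0.55], [[0.001, -0.0015, 0.131], 0, 0.55], [[0.001, -0.0015, 0.131], 0, 0.55]])

```text
time_s: 9.48
eef_pos: [0.5568, 0.0493, 0.0582]
tcp_rot: [0.998, -0.064, -0.0, 0.0]
wrist_force: [-0.2, 0.7, 0.5]
gripper_width: 0.0511
```

```bash
python3 -c "
from h import *
force(3)"
```

```text
[0.5572 0.0494 0.0588] [-0.128 -0.238 -0.113  0.07   0.035 -0.01 ] [0.32 0.3  0.29] 0.051288968567900224 9.625
```

Free of contact; closing.

Call:
send_rows(commands=[[[0, 0, 0], 0, 0.4], [[0, 0, 0], 0, 0.2], [[0, 0, 0], 0, 0.1], [[0, 0, 0], 0, 0], [[0, 0, 0], 0, 0], [[0, 0, 0], 0, 0]], newtons=25)

```text
time_s: 10.38
eef_pos: [0.5568, 0.0487, 0.0583]
tcp_rot: [0.998, -0.064, -0.0, 0.001]
wrist_force: [-0.5, -4.8, 0.4]
gripper_width: 0.0251
```

```bash
cat >> h.py <<'E'
def span():
    s=snap("scene"); f=snap("side"); return s,f
E
python3 - <<'E'
from h import *
force(4)
s=snap("scene");t=snap("side")
a=cv2.resize(s["image"][235:340,240:340],None,fx=4,fy=4,interpolation=3)
b=cv2.resize(t["image"][185:290,270:345],None,fx=4,fy=4,interpolation=3)
cv2.imwrite("pics/z8.png",np.hstack([a,b])[:,:,::-1])
E
```

```text
[0.5568 0.0487 0.0583] [-0.339 -5.208  0.441 -0.819  0.115 -0.03 ] [0.33 0.16 0.24] 0.025227912494962947 10.575
```

Width 25.2 mm corresponds to about 0.09 rad still tilted, with the corners jamming on friction. Raising the grip and sliding slightly up and down so the pads seat on the flats.

Call:
send_rows(commands=[[[0, 0.0005, 0], 0, 0], [[0, 0.001, -0.002], 0, 0], [[0, 0.001, -0.004], 0, 0], [[0, 0.001, -0.002], 0, 0], [[0, 0.001, 0], 0, 0], [[0, 0.001, 0], 0, 0]], newtons=50)

```text
time_s: 11.42
eef_pos: [0.5567, 0.0487, 0.0585]
tcp_rot: [0.998, -0.064, -0.0, -0.0]
wrist_force: [-0.6, 2.7, 1.1]
gripper_width: 0.0244
```

```bash
python3 - <<'E'
from h import *
W=[]
for i in range(4): force(1); W.append(observe()["gripper_width"])
print(np.mean(W))
s=snap("scene");t=snap("side");import pickle;pickle.dump((s,t),open("g1.pkl","wb"))
a=cv2.resize(s["image"][235:340,240:340],None,fx=4,fy=4,interpolation=3)
b=cv2.resize(t["image"][185:290,270:345],None,fx=4,fy=4,interpolation=3)
cv2.imwrite("pics/z8.png",np.hstack([a,b])[:,:,::-1])
E
```

```text
[0.5567 0.0487 0.0585] [ 0.18   3.364  0.42   0.648  0.111 -0.257] [0. 0. 0.] 0.024601436379495016 11.475
[0.5567 0.0487 0.0585] [-0.985  3.718  1.565  0.719  0.141 -0.178] [0. 0. 0.] 0.02443828623151435 11.525
[0.5567 0.0487 0.0585] [-0.959  4.422  1.492  0.764  0.17  -0.206] [0. 0. 0.] 0.02455753095416927 11.575
[0.5568 0.0487 0.0585] [-0.77   4.535  1.33   0.832  0.235 -0.294] [0. 0. 0.] 0.02450125574447746 11.625
0.02452462732741402
```

View pics/z8.png

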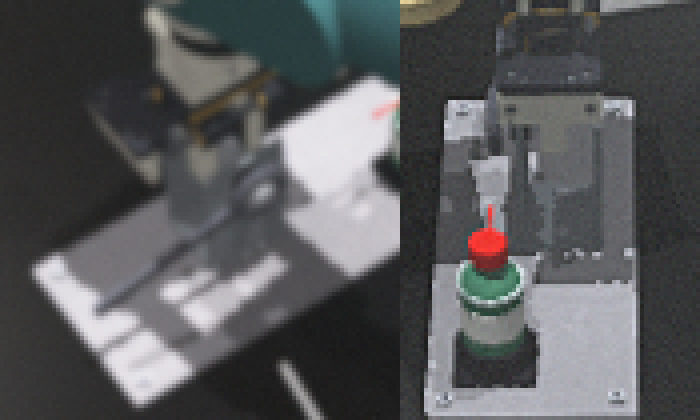

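Scene crop: spanner visible with tip at about (98,308) and ring hole at (262,190). I'll compare with the projected line for various sag angles.

```bash
python3 - <<'E'
from h import *
import pickle
s,t=pickle.load(open("g1.pkl","rb"));s0=pickle.load(open("d.pkl","rb"))["scene"]
y=-.131;ex=np.array([np.cos(y),np.sin(y),0]);ey=np.array([-np.sin(y),np.cos(y),0]);z=np.array([0,0,1])
h=np.array([.5565,.0488,.105])
for th in (0,.1,.2,.3):
    for L in (.15,):
        p=h-.043*ex+L*(np.cos(th)*ey-np.sin(th)*z)
        q=np.array(proj(s,p));print(th,q.round(1),"crop4",((q-[240,235])*4).round(0))
p=h-.043*ex;print("ring",((np.array(proj(s,p))-[240,235])*4).round(0))
# dark spanner centreline at columns, both images (dark minimum across bright plate background)
for im in (s0["image"],s["image"]):
    g=cv2.resize(cv2.cvtColor(im,cv2.COLOR_RGB2GRAY)[235:340,240:375],None,fx=4,fy=4,interpolation=2)
    print([(x,[int(v) for v in g[250:330:6,x]]) for x in (110,130,150)])
E
```

```text
0 [261.2 307.7] crop4 [ 85. 291.]
0.1 [261.8 310.5] crop4 [ 87. 302.]
0.2 [262.8 313. ] crop4 [ 91. 312.]
0.3 [264.2 315.1] crop4 [ 97. 321.]
ring [256. 191.]
[(110, [218, 218, 219, 219, 221, 221, 221, 206, 157, 106, 104, 169, 213, 224]), (130, [220, 220, 219, 220, 216, 187, 133, 104, 146, 201, 222, 223, 216, 195]), (150, [218, 218, 200, 157, 110, 129, 200, 220, 223, 224, 216, 194, 162, 193])]
[(110, [116, 115, 117, 118, 117, 119, 121, 127, 113, 88, 142, 210, 225, 228]), (130, [116, 118, 117, 116, 120, 122, 100, 83, 101, 117, 144, 200, 220, 199]), (150, [116, 113, 117, 112, 88, 91, 112, 117, 120, 121, 117, 119, 119, 142])]
```

```bash
python3 - <<'E'
from h import *
import pickle
s,t=pickle.load(open("g1.pkl","rb"));s0=pickle.load(open("d.pkl","rb"))["scene"]
y=-.131;ex=np.array([np.cos(y),np.sin(y),0]);ey=np.array([-np.sin(y),np.cos(y),0]);z=np.array([0,0,1])
h=np.array([.5565,.0488,.105])
def P(S,th,L): return np.array(proj(S,h-.043*ex+L*(np.cos(th)*ey-np.sin(th)*z)))
ths=np.arange(-.1,.5,.01)
for nm,S in (("before",s0),("now",s)):
    g=cv2.GaussianBlur(cv2.cvtColor(S["image"],cv2.COLOR_RGB2GRAY),(3,3),0).astype(np.float32)
    for off in (0,):
        sc=[]
        for th in ths:
            pts=np.array([P(S,th,L) for L in np.linspace(.06,.14,30)],np.float32)
            v=cv2.remap(g,pts[:,:1],pts[:,1:],cv2.INTER_LINEAR);sc.append(v.mean())
        print(nm,ths[int(np.argmin(sc))].round(2),np.round(sc,0)[::3].tolist())
    # points of darkest ridge per column
    pts=[]
    for u in range(267,284):
        lo,hi=(P(S,-.1,.1)-P(S,-.1,.1),None)
        a=P(S,0.15,.02);b=P(S,.15,.15);vc=a[1]+(u-a[0])/(b[0]-a[0])*(b[1]-a[1]);vv=np.arange(int(vc)-6,int(vc)+9);col=g[vv,u];i=int(np.argmin(col));pts.append((u,int(vv[i]),int(col[i])))
    pts=np.array(pts);print(np.polyfit(pts[:,0],pts[:,1],1),pts[:,1].tolist(),pts[:,2].tolist())
for th in (0,.1,.2,.3): a=P(s,th,.05);b=P(s,th,.14);print(th,"slope",(b[1]-a[1])/(b[0]-a[0]),"v at 275",a[1]+(275-a[0])*(b[1]-a[1])/(b[0]-a[0]))
E
```

```text
before 0.25 [213.0, 213.0, 213.0, 211.0, 209.0, 204.0, 197.0, 185.0, 170.0, 153.0, 136.0, 125.0, 123.0, 132.0, 148.0, 167.0, 183.0, 195.0, 203.0, 207.0]
[ -0.76960784 516.87745098] [311, 311, 310, 309, 308, 308, 307, 306, 305, 304, 304, 303, 302, 301, 301, 300, 299] [111, 113, 114, 113, 116, 120, 122, 123, 125, 125, 124, 123, 126, 127, 124, 121, 124]
now 0.24 [114.0, 114.0, 114.0, 113.0, 112.0, 111.0, 110.0, 108.0, 103.0, 97.0, 91.0, 88.0, 89.0, 95.0, 104.0, 113.0, 120.0, 125.0, 130.0, 134.0]
[ -0.80392157 525.96078431] [310, 310, 310, 309, 308, 308, 307, 306, 305, 305, 304, 303, 301, 300, 300, 299, 298] [103, 95, 92, 88, 90, 90, 91, 93, 94, 93, 91, 90, 83, 75, 72, 73, 72]
0 slope -0.5830408348347264 v at 275 299.6830062839139
0.1 slope -0.6576704147934347 v at 275 301.84462999219903
0.2 slope -0.73419059316951 v at 275 304.0610143244092
0.3 slope -0.8142912987794636 v at 275 306.38110756883924
```

The spanner has not moved (θ≈0.24) and the pads are jammed on the corners. I'll press harder on the left pad and lift with less grip, so friction rolls the left side up.

Call:
send_rows(commands=[[[0, 0.001, 0], 0, 0], [[0, 0.002, 0], 0, 0], [[0, 0.002, -0.002], 0, 0], [[0, 0.002, -0.004], 0, 0], [[0, 0.002, -0.006], 0, 0], [[0, 0.002, -0.007], 0, 0]], newtons=25)

```text
time_s: 12.48
eef_pos: [0.5562, 0.0486, 0.0623]
tcp_rot: [0.998, -0.064, -0.001, -0.002]
wrist_force: [16.2, 22.3, -35.2]
gripper_width: 0.0241
```

```bash
cat >> h.py <<'E'
_y=-.131;EX=np.array([np.cos(_y),np.sin(_y),0]);EY=np.array([-np.sin(_y),np.cos(_y),0]);EZ=np.array([0,0,1.])
HD=np.array([.5565,.0488,.105])
def sag(S=None):
    S=S or snap("scene"); g=cv2.GaussianBlur(cv2.cvtColor(S["image"],cv2.COLOR_RGB2GRAY),(3,3),0).astype(np.float32)
    ths=np.arange(-.3,.5,.01); sc=[]
    for th in ths:
        pts=np.array([proj(S,HD-.043*EX+L*(np.cos(th)*EY-np.sin(th)*EZ)) for L in np.linspace(.07,.14,30)],np.float32)
        sc.append(cv2.remap(g,pts[:,:1],pts[:,1:],cv2.INTER_LINEAR).mean())
    sc=np.array(sc); print("sag",ths[int(np.argmin(sc))].round(2),sc[::5].round(0).tolist())
E
python3 -c "
from h import *
force(3);sag()"
```

```text
[0.5562 0.0486 0.0622] [ 17.244  22.111 -30.854   3.767  -2.941  -0.204] [0.59 0.03 0.37] 0.023558279022964385 12.625
sag 0.01 [112.0, 112.0, 111.0, 109.0, 106.0, 96.0, 87.0, 91.0, 105.0, 116.0, 121.0, 125.0, 127.0, 130.0, 134.0, 139.0]
```

Rolled level: sag 0.01 and width 23.8 mm (flats seated). Now tighten the grip and relax the side and lift loads.

Call:
send_rows(commands=[[[0, 0, 0], 0, 0], [[0, 0, 0], 0, 0], [[0, -0.0005, 0.001], 0, 0], [[0, -0.001, 0.002], 0, 0], [[0, -0.0015, 0.003], 0, 0], [[0, -0.0015, 0.003], 0, 0], [[0, -0.0015, 0.003], 0, 0]], newtons=50)

```text
time_s: 13.55
eef_pos: [0.5564, 0.0487, 0.0619]
tcp_rot: [0.998, -0.064, -0.0, -0.001]
wrist_force: [-0.4, 9.1, -1.4]
gripper_width: 0.0234
```

```bash
python3 -c "
from h import *
force(4);sag();force(3);sag()
s=snap('scene');t=snap('side')
a=cv2.resize(s['image'][235:340,240:340],None,fx=4,fy=4,interpolation=3)
b=cv2.resize(t['image'][185:290,270:345],None,fx=4,fy=4,interpolation=3)
cv2.imwrite('pics/z9.png',np.hstack([a,b])[:,:,::-1])"
```

```text
[0.5564 0.0487 0.0619] [-0.288  9.836 -1.72   1.627  0.164 -0.117] [0.35 0.48 0.37] 0.023660640998886127 13.75
sag 0.01 [111.0, 111.0, 110.0, 109.0, 106.0, 96.0, 87.0, 90.0, 104.0, 115.0, 121.0, 123.0, 125.0, 128.0, 133.0, 139.0]
[0.5564 0.0487 0.0619] [-0.449  8.941 -2.047  1.642  0.122 -0.148] [0.4  0.35 0.13] 0.023377280331259395 13.95
sag 0.01 [111.0, 112.0, 110.0, 109.0, 106.0, 97.0, 87.0, 91.0, 104.0, 115.0, 121.0, 123.0, 125.0, 128.0, 133.0, 139.0]
```

View pics/z9.png

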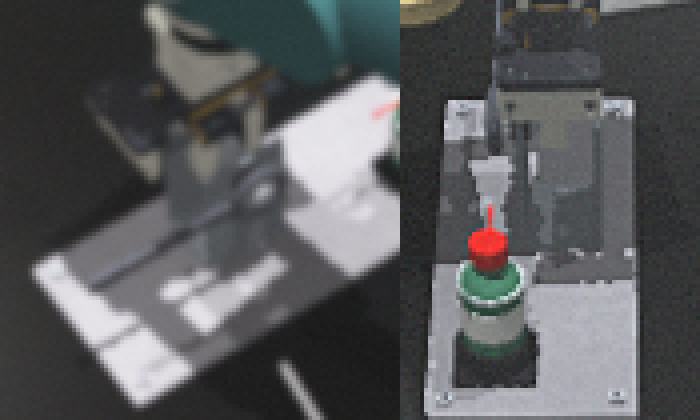

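Tip at crop (90,288), against (85,291) predicted for level, and it holds steady with the cap up. Handing in.

```bash
python3 -c "
from h import *
print(ticket.hand_in())"
```

```text
the job is handed in; nothing more can be done
None
```

I pressed the spray-can cap to its hard stop and let it spring back. I then rolled the bolt head level, and handed the job in at about 14 s with the head still gripped. The hand-in reported no verdict.

**What I did**
- **Cap:** the cap went down to its stop (16.6 N), and the side view showed it fully up again afterwards.
- **Bolt head:** the first close jammed on the hexagon's corners and the spanner stayed at about 0.24 rad of sag. Pressing the left pad harder while lifting about 4 mm rolled the head level and seated the flats. I then tightened to 50 N and relaxed most of the side and lift loads.

**Last checks**
- **Level:** the measured sag was 0.01 rad in two looks 0.2 s apart, good to perhaps 0.03 rad.
- **Grip:** the opening was about 23.5 mm against 24 mm across the flats, with about 9 N of side load left on the wrist.
- **Spanner and bystanders:** the pictures show nothing touching the spanner. I did not re-measure the five bystanders, but nothing in the moves came near them.

**What disagreed:** the real finger tips were about 28 mm above the reported TCP. Contact with the cap and both cameras showed this, and I corrected for it in the grasp. The gripper width also read up to 2 mm low under load, so on the first close I relied on the spanner's angle in the scene picture instead.

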